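# Clamp the storage box and snap its vent cap shut

### The job

Turn the crank of the counter clamp clockwise (seen from above) until its jaw has pushed the storage box firmly against the fixed jaw and the box is tightly held. Then take the snap cap by its knob from the trivet, set it over the round stud on the box's lid and press straight down until it clicks and is fully home, and keep pressing down on it firmly with the fingers (about 10 N): the job ends while you are still holding the cap pressed down, with the clamp still tight. Leave the other things on the counter where they stand.

Things in the scene. Friction and masses are not known exactly. Their poses are not given: they have to be found in the camera images.
- clamp: Counter clamp, fixed: aluminium base plate 130 x 290 mm, 8 mm thick, fixed jaw at its -y end, sliding jaw, grey crank housing (top 58 mm above the counter) at its +y end. Origin on the counter under the box's nominal middle; own y is the clamping line, from the fixed jaw (face at y = -50 mm) towards the crank (upright axis at x = 0, y = 165 mm); z up. Place and yaw vary.
- backstop: The fixed jaw, an aluminium block 110 x 20 x 45 mm with a black rubber face, standing on the clamp's base plate at its -y end. Origin at the centre of its underside.
- jaw: Sliding jaw, an aluminium block 110 x 22 x 43 mm including its springy 6 mm black rubber face, between the storage box and the crank housing. Origin at the bottom centre of the face that meets the box; it slides along the clamp's -y (towards the fixed jaw) 6 mm per radian of crank. Only the crank moves it; its rubber gives about 1 mm per 8 N.
- crank (a joint): Crank angle in rad: 0 fully open (end stop), grows turning clockwise seen from above, which closes the jaw. Starts between 0 and 2; the box is squeezed between both jaws from about 5.7, well clamped by about 6, end stop at 6.2. Takes about 3 N at the grip while the jaw runs free, 4 to 6 N while it squeezes. Self-locking: it stays where it is left and the clamp stays tight.
- crank_pivot (a point): Point on the crank's upright axis, at the height of the middle of the crank's grip (89 mm above the counter).
- crank_grip (a point): Middle of the crank's grip: an upright black round handle, 22 mm in diameter, 38 mm tall (69 to 107 mm above the counter), spinning freely on its pin at the end of the flat steel crank arm (top 67 mm above the counter), 50 mm from the crank's axis. Pinched from above, it can be led round the circle without turning the gripper.
- storage: Plastic storage box, white with a grey clip-on lid and side tabs on its +x and -x ends: 114 (x) x 100 (y) x 62 mm tall, 0.75 kg, standing loose on the clamp's 8 mm base plate between the jaws, 3 to 6 mm off the fixed jaw and slightly askew at the start. Origin at the centre of its underside, z up.
- stud: Round grey vent stud standing up from the middle of the box's lid, part of the box: 32 mm in diameter, 20 mm tall, its top 5 mm tapering to 22 mm, with four small sprung steel balls round its side, 10 mm above the lid, sticking out 3.5 mm. Origin at the centre of its foot on the lid, z up along the stud.
- cap_knob (a point): Middle of the snap cap's knob, 37 mm above the cap's lower rim. The cap is white plastic, 0.06 kg: a hollow disc 54 mm in diameter, 24 mm tall, open below, with an upright round knob 22 mm in diameter and 26 mm tall on its top (whole height 50 mm). Fingers pinching the knob can bear down on the disc's flat top. It lies knob up on the trivet. z points up along the knob.
- cap: The same snap cap. Origin at the centre of its lower rim, z up. Mouth 41 mm wide, narrowing to a lip of 35 mm bore (1.5 mm clearance round the stud). Pushed down on the stud, the lip meets the balls with the rim about 11 mm above the lid, resists with about 5 to 15 N, snaps over at about 5.5 mm and is fully home (hollow's ceiling on the stud's top) with the rim 1.5 mm above the lid, a hard stop.
- trivet: Black round silicone trivet, 150 mm in diameter, 6 mm thick, lying fixed on the counter; the snap cap lies on it. Origin at the centre of its underside.
- kettle: Bystander: stainless steel kettle, 160 mm in diameter, 200 mm tall over its handle. Origin at the centre of its underside.
- mugs: Bystander: two cream enamel mugs, one stacked in the other, 84 mm in diameter, 136 mm tall. Origin at the centre of the underside.
- tea_tin: Bystander: plain steel tin, 72 mm in diameter, 105 mm tall. Origin at the centre of its underside.
- salt_jar: Bystander: small glass jar with a steel lid, 44 mm in diameter, 75 mm tall. Origin at the centre of its underside.
- jar_lid: Bystander: flat white screw lid without a knob, 62 mm in diameter, 15 mm thick. Not the snap cap. Origin at the centre of its underside.
- spoon: Bystander: steel spoon lying on the counter. Origin at its underside.
Mind the look-alikes: they are no part of the job. Leave any brown or turquoise look-alike of the storage alone.

How it is judged:
On the way, in this order (a step that is already met when the one before it is completed fails the run):
1. the storage box is clamped between the sliding jaw and the fixed jaw (contact force between each of jaw, backstop and storage above 5 N), for 0.3 s.
2. the cap has snapped over the stud and is fully home (z of cap in the frame of stud below 0.0035 m and horizontal distance between cap and stud below 0.003 m and angle between the z axis of cap and the z axis of stud, either way round below 0.1 rad), for 0.2 s.
At the end, for the whole second after the job is handed in: Box upright (0.08 rad), squeezed by over 4 N against both jaws; cap fully home on the stud (rim under 3.5 mm above the lid, within 3 mm of the stud's axis, straight within 0.1 rad), and the fingers still press it onto the stud with over 5 N through the last second; bystanders moved under 40 mm (all of step 2 and contact force between each of jaw, backstop and storage above 4 N and z of cap in the frame of stud above -0.003 m and angle between storage's own z axis and vertical below 0.08 rad and contact force between cap and stud above 5 N and contact force between the fingers and cap above 3 N); the arm keeps its last pose, push and grip.
It fails at once if a bystander (kettle, mugs, tin, jar, jar lid or spoon) is shifted by more than 40 mm (distance of any of kettle, mugs, tea_tin, salt_jar, jar_lid, spoon from where it was at the start of the episode above 0.04 m).
It also fails if it takes over 67 s, if anything falls off the work surface, if the arm or the gripper's body presses on something with over 40 N, if the wrist force passes 120 N, or if a joint passes its speed limit or range.

### The arm

A 7-joint arm with a two-finger parallel gripper is mounted at the origin on the work surface. World frame = base frame: x ahead of the robot, y to its left, z up, the work surface at z = 0. Lengths are in m, angles in rad, forces in N, time in s.
With the tool pointing down it reaches from about 0.4 to 0.9 m from the base axis. Payload 5.5 kg.
Tool frame: the origin (TCP) lies between the finger pads; the fingertips stand manip.nose_length ahead of it and the grasp point (between the pads) lies 3 mm ahead of it (manip.nose_length is the distance from the TCP to the fingertips, in m); z points along the fingers, y is the direction in which the jaws open and shut (so a half turn about z gives the same grasp; the last joint's range is limited). The gripper opens to 92 mm and grips with 3 to 60 N. Pads are 19 mm wide; open, the fingers measure 130 mm over their backs; the gripper's body (75 mm by 190 mm) begins 47 mm behind the grasp point.
Start: joints at [1.564, 0.501, -0.427, 1.55, 0.221, 1.138, -0.21], TCP at [0.173, -0.626, 0.249] pointing down, gripper open.
Joint ranges: [-2.88, 2.88], [-0.31, 2.03], [-1.54, 1.56], [0.2, 2.42], [-1.41, 4.55], [0.19, 2.02], [-2.57, 2.57]. Speed limits (rad/s): [2.57, 2.57, 3.14, 3.14, 3.14, 3.14, 3.14].

### API

Orientations are given as a 3x3 rotation matrix whose columns are the frame's x, y, z axes.
In Python, from workcell import manip gives the robot as it stands. The module is installed in compiled form; this text tells all that it offers.
- The arm moves only by the tool drive_tool, never from a script. Its argument "moves" is a list of rows, each a list of 3 entries, a list of its own where there are three numbers: the shift along the tool's x, y, z in m, then the turn about the tool's z in rad, then the finger opening in m, from 0 to 0.0918. In form: [[[dx, dy, dz], turn, gripper], ...]. A call has 1 to 12 rows; each row is the pose to reach, as a shift and turn from the pose measured when the call began, along the tool's axes at that moment; what a row does not reach only later rows make up. A row lasts 1/10 s, in which the tool goes at most 50 mm and 8.59 degrees, less where a joint would pass 70% of its speed; a pose out of reach is approached as far as the arm can. A call with a gripper value outside its range is refused whole. The fingers move at their own pace and stop on an object; "newtons" is the grip in N (left out, the last holds). Time passes only in rows, so rows that repeat a pose let the fingers close. It gives the time, the measured TCP pose, the force and the opening at its end, in the units of the state.
- manip.get_obs(): the state, without advancing time (a new reading comes with each control period).
- manip.read_camera(name): name is "side" or "top" or "wrist"; returns (picture, depth): 400x640x3 uint8, blue, green, red; 400x640 float32, m along the optical axis (not along the pixel's ray), 0 where there is no reading.
- manip.calibration(name): a dict with "vfov" (degrees; the focal length in pixels is half the picture's height over the tangent of half this angle, whatever the lens; pixels are square), "cx", "cy" (the principal point, pixels), "pose" (4x4, takes a point from camera to world coordinates); the wrist camera has in their place "tool_from_camera" (4x4, takes a point from camera to tool coordinates, whose origin is the TCP and whose axes are the flange's). Camera axes: x right, y up, looking along -z (the intrinsics and any distortion apply to the point x, -y, -z); pixel columns grow to the right and rows downward; lengths in m; the calibration is good to about 2 mm. A picture is of the moment at which its call begins: read the wrist's pose just before it. calibration takes no time and is no camera call.
- manip.sign_off(): hands the job in, once; it reports no verdict.
The state is a dict: "clock": time; "q": joint angles; "qd": joint speeds; "joint_efforts": joint torques, N m; "tcp_pos": TCP position; "tcp_rot": TCP orientation; "contact_force": force on the tool from outside, world axes, zero at the start; "wrist_torque": the same for the moment, N m; "width": opening from 0.0 (shut) to 1.0 (fully open).
Only numpy, scipy, OpenCV 4.12 (cv2) and the standard library are available. Lean on these libraries where they do the work, as an engineer would, in place of code of your own. Each camera call takes 0.05 s, during which the arm holds its last target.

## Working session

There is one attempt and no reset: what is moved stays moved. The work goes in short steps, Python scripts to look and compute and a tool call to move; the robot and the scene stay as the last step left them, time stands still between calls to the robot, and variables do not carry over. Pictures are saved under pics/ and viewed, and the job is handed in when it is done.

Besides the shell and the picture viewer there is one more tool, called after ">>>" as name(argument=value, ...), one argument or row to a line, values as JSON. drive_tool: Moves the arm, as the interface text tells. Its arguments: {"type":"object","properties":{"moves":{"type":"array","items":{"type":"array"}},"newtons":{"type":"number"}},"required":["moves"]}

```bash
mkdir -p pics
cat > h.py <<'E'
import numpy as np,cv2
from workcell import manip
def save(n,tag):
    p,d=manip.read_camera(n); cv2.imwrite(f'pics/{tag}.png',p); np.save(f'pics/{tag}_d.npy',d); return p,d
def cam(n):
    c=manip.calibration(n); f=200/np.tan(np.radians(c['vfov'])/2); return c,f
def cloud(n,d,T=None):
    c,f=cam(n); 
    T=c['pose'] if T is None else T
    v,u=np.mgrid[0:400,0:640]
    P=np.stack([(u-c['cx'])/f*d,-(v-c['cy'])/f*d,-d],-1)
    W=P@np.array(T)[:3,:3].T+np.array(T)[:3,3]; W[d==0]=np.nan
    return W
def wristT(o):
    T=np.eye(4);T[:3,:3]=o['tcp_rot'];T[:3,3]=o['tcp_pos']
    return T@np.array(manip.calibration('wrist')['tool_from_camera'])
E
python3 - <<'E'
from h import *
o=manip.get_obs();print(o, manip.nose_length)
for n in ['top','side','wrist']:
    p,d=save(n,n+'0'); print(n,manip.calibration(n))
print(wristT(o))
E
```

```text
{'clock': 0.0, 'q': array([ 1.56417809,  0.50187148, -0.42678646,  1.55142726,  0.22079543,
        1.13831361, -0.21028847]), 'qd': array([0.00059503, 0.00024329, 0.00149079, 0.00014011, 0.00036881,
       0.0008743 , 0.0010957 ]), 'joint_efforts': array([ 8.32085498e-04, -5.66595304e+01, -5.81588298e+00, -2.79117554e+01,
       -6.86308695e-02,  3.09133879e-02,  1.85757149e-04]), 'tcp_pos': array([ 0.17304087, -0.62586415,  0.24767255]), 'tcp_rot': array([[ 9.63804504e-01,  2.66609590e-01, -4.52043703e-04],
       [ 2.66609963e-01, -9.63802612e-01,  1.91126488e-03],
       [ 7.38806444e-05, -1.96260506e-03, -9.99998071e-01]]), 'contact_force': array([-0.42144972,  0.58116655, -0.21303151]), 'wrist_torque': array([-0.00817398,  0.0186889 ,  0.05430384]), 'width': 1.001479150854074} 0.022
top {'vfov': 56.34414080973, 'cx': 322.9490084757016, 'cy': 191.99915085621288, 'pose': array([[ 0.01140588,  0.98394143, -0.17812681,  0.37785027],
       [-0.99980947,  0.00839997, -0.01762019,  0.00650397],
       [-0.01584097,  0.17829384,  0.98384977,  1.06684004],
       [ 0.        ,  0.     
[... 321 characters left out ...]
      ,  0.        ,  0.        ,  1.        ]])}
wrist {'vfov': 64.21572483124453, 'cx': 318.9457776550995, 'cy': 199.8458287661672, 'tool_from_camera': array([[ 8.13534915e-04,  9.66085156e-01,  2.58222405e-01,
         7.02274756e-02],
       [ 9.99999564e-01, -6.67683752e-04, -6.52519673e-04,
        -4.34600564e-04],
       [-4.57978665e-04,  2.58222823e-01, -9.66085278e-01,
        -1.33731968e-01],
       [ 0.00000000e+00,  0.00000000e+00,  0.00000000e+00,
         1.00000000e+00]])}
[[ 0.26739377  0.93082249  0.24913866  0.24067101]
 [-0.96358617  0.25870498  0.06762712 -0.60697754]
 [-0.00150457 -0.25814964  0.96610377  0.3814103 ]
 [ 0.          0.          0.          1.        ]]
```

View pics/top0.png

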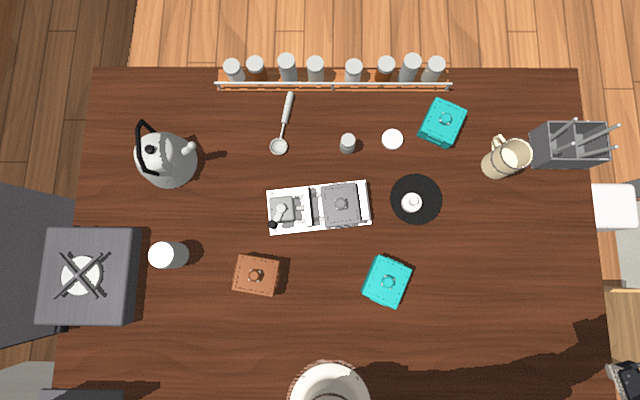

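View pics/side0.png

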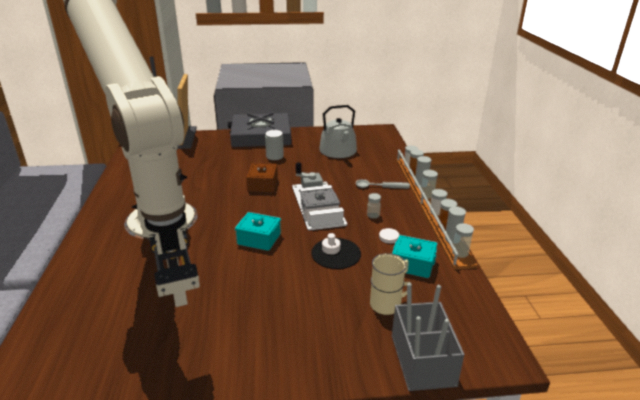

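View pics/wrist0.png

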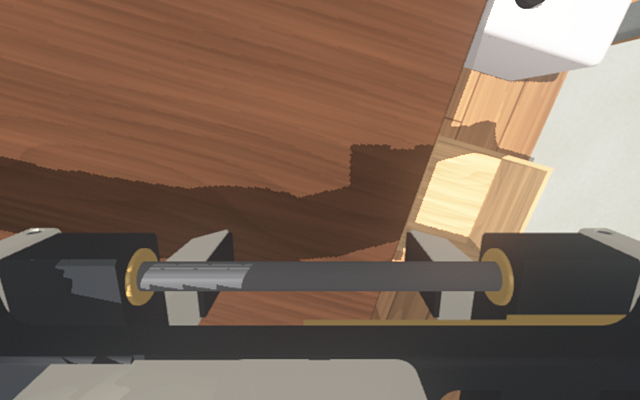

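The top picture shows:
- the clamp with the white/grey box at (340,205), its stud at (341,204), the crank housing at (284,209) and a black grip at about (273,224);
- the snap cap with its knob on the black trivet at (411,202).

Look-alikes: for the cap, the flat jar lid at (392,139) with no knob; for the box, the turquoise ones at (388,281) and (442,122) and the brown one at (256,275). I'm choosing the white/grey box in the clamp and the knobbed cap on the trivet.

Run:
```python
from h import *
p=cv2.imread('pics/top0.png');d=np.load('pics/top0_d.npy')
cv2.imwrite('pics/top0_crop.png',cv2.resize(p[165:250,255:455],None,fx=4,fy=4,interpolation=cv2.INTER_CUBIC))
W=cloud('top',d)
np.set_printoptions(precision=4,suppress=True)
for u,v in [(273,224),(281,208),(341,204),(411,202),(416,180),(370,185),(370,225),(268,190),(272,234),(165,190)]:
    print(u,v,W[v,u])
H=W[...,2]
def blob(m,name):
    print(name,m.sum(),np.nanmedian(W[m],0),np.nanmean(W[m],0))
X,Y=W[...,0],W[...,1]
# box rough region
c=W[204,341]
near=(abs(X-c[0])<.12)&(abs(Y-c[1])<.25)
for lo,hi in [(.004,.012),(.04,.056),(.056,.066),(.066,.075),(.082,.1),(.098,.115)]:
    m=near&(H>lo)&(H<hi); blob(m,(lo,hi))
cc=W[202,411]
near=np.hypot(X-cc[0],Y-cc[1])<.06
for lo,hi in [(.003,.009),(.025,.035),(.05,.06)]:
    blob(near&(H>lo)&(H<hi),('cap',lo,hi))
```

```text
273 224 [0.4667 0.1515 0.107 ]
281 208 [0.5135 0.137  0.0703]
341 204 [ 0.5231 -0.0241  0.0885]
411 202 [ 0.5352 -0.216   0.0556]
416 180 [ 0.6074 -0.2432  0.0063]
370 185 [ 0.5923 -0.1107  0.0028]
370 225 [ 0.4765 -0.1097 -0.0001]
268 190 [0.5734 0.1838 0.0118]
272 234 [0.4477 0.1687 0.0057]
165 190 [0.5723 0.4862 0.0038]
(0.004, 0.012) 2626 [ 0.5396 -0.0582  0.0071] [ 0.5358 -0.0564  0.0072]
(0.04, 0.056) 798 [0.5299 0.0573 0.0528] [0.5284 0.0066 0.0522]
(0.056, 0.066) 475 [0.5212 0.1251 0.0586] [0.5194 0.0932 0.0594]
(0.066, 0.075) 1464 [ 0.5199 -0.0165  0.07  ] [ 0.524  -0.0083  0.0701]
(0.082, 0.1) 126 [ 0.5254 -0.0189  0.0886] [ 0.5231 -0.0111  0.0884]
(0.098, 0.115) 56 [0.469  0.1566 0.1063] [0.4683 0.1564 0.1066]
('cap', 0.003, 0.009) 783 [ 0.5345 -0.2171  0.0059] [ 0.5372 -0.2198  0.006 ]
('cap', 0.025, 0.035) 219 [ 0.539  -0.22    0.0298] [ 0.5404 -0.2214  0.0299]
('cap', 0.05, 0.06) 50 [ 0.5412 -0.2221  0.0551] [ 0.542  -0.2227  0.0556]
```

View pics/top0_crop.png

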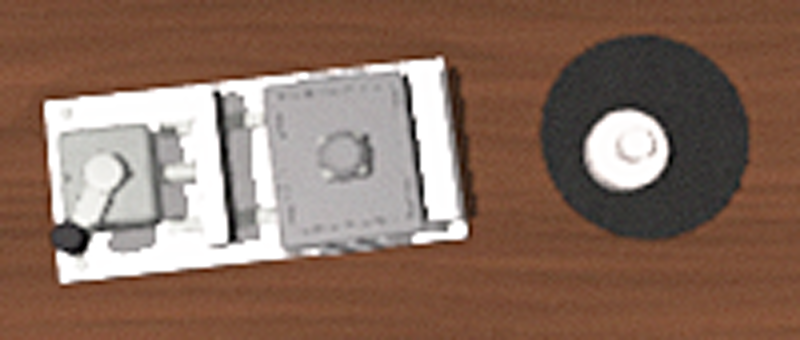

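```bash
cat >> h.py <<'E'
np.set_printoptions(precision=4,suppress=True)
def go(*targets,yaw=None):
    """targets world xyz -> tool shift"""
    o=manip.get_obs();R=np.array(o['tcp_rot']);y0=np.arctan2(R[1,0],R[0,0])
    for t in targets: print('shift',R.T@(np.array(t)-o['tcp_pos']))
    print('tcp',o['tcp_pos'],'yaw',y0,'F',o['contact_force'],'w',o['width'],'t',o['clock'])
    if yaw is not None: print('turn',-(yaw-y0))
E
python3 - <<'E'
from h import *
d=np.load('pics/top0_d.npy');W=cloud('top',d);X,Y,H=W[...,0],W[...,1],W[...,2]
m=(abs(X-.525)<.1)&(Y>-.12)&(Y<.22)&(H>.0045)&(H<.0115)
n,l,s,c=cv2.connectedComponentsWithStats(m.astype(np.uint8)); 
k=1+np.argmax(s[1:,4]); print(s[k])
mm=m&(l==k)
pts=W[mm][:,:2].astype(np.float32)
r=cv2.minAreaRect(pts);print(r, cv2.boxPoints(r))
go((.4,-.3,.25),(.42,.05,.28),(.45,.137,.28),yaw=0.0)
E
```

```text
[269 210  59  25 517]
((0.48549869656562805, 0.09873700141906738), (0.0626927837729454, 0.16454821825027466), 8.221752166748047) [[0.4427 0.1757]
 [0.4662 0.0128]
 [0.5283 0.0218]
 [0.5048 0.1846]]
shift [ 0.3056 -0.2537 -0.0017]
shift [ 0.4182 -0.5858 -0.0312]
shift [ 0.4703 -0.6616 -0.031 ]
tcp [ 0.1731 -0.626   0.2479] yaw 0.2698406273320309 F [-0.4015 -0.4987 -0.4513] w 1.0029688464113098 t 0.15
turn 0.2698406273320309
```

>>> drive_tool(
  moves=[
    [[0.306,-0.254,-0.03],0.27,0.0918],
    [[0.306,-0.254,-0.03],0.27,0.0918],
    [[0.306,-0.254,-0.03],0.27,0.0918],
    [[0.306,-0.254,-0.03],0.27,0.0918],
    [[0.306,-0.254,-0.03],0.27,0.0918],
    [[0.306,-0.254,-0.03],0.27,0.0918],
    [[0.42,-0.585,-0.03],0.27,0.06],
    [[0.42,-0.585,-0.03],0.27,0.06],
    [[0.42,-0.585,-0.03],0.27,0.06],
    [[0.42,-0.585,-0.03],0.27,0.06],
    [[0.42,-0.585,-0.03],0.27,0.06],
    [[0.42,-0.585,-0.03],0.27,0.06],
  ],
  newtons=30,
)

```text
clock: 1.35
tcp_pos: [0.3972, -0.0837, 0.2764]
tcp_rot: [[1.0, -0.0, -0.0], [-0.0, -1.0, 0.0], [-0.0, -0.0, -1.0]]
contact_force: [2.0, 0.4, 0.3]
width: 0.652
```

>>> drive_tool(
  moves=[
    [[0.03,-0.13,0.0],0.0,0.06],
    [[0.03,-0.13,0.0],0.0,0.06],
    [[0.03,-0.13,0.0],0.0,0.06],
    [[0.03,-0.13,0.0],0.0,0.06],
    [[0.03,-0.13,0.0],0.0,0.06],
    [[0.03,-0.13,0.0],0.0,0.06],
  ],
)

```text
clock: 1.95
tcp_pos: [0.4269, 0.045, 0.2762]
tcp_rot: [[1.0, -0.002, -0.001], [-0.002, -1.0, -0.0], [-0.001, 0.0, -1.0]]
contact_force: [0.2, 0.1, -1.0]
width: 0.653
```

Run:
```python
from h import *
o=manip.get_obs();print(o['tcp_pos'],o['qd'],o['q'])
T=wristT(o);p,d=save('wrist','w1');np.save('pics/w1_T.npy',T)
W=cloud('wrist',d,T);X,Y,H=W[...,0],W[...,1],W[...,2]
for lo,hi in [(.003,.012),(.045,.055),(.0565,.0605),(.064,.0685),(.0685,.074),(.084,.095),(.101,.111)]:
    m=(X>.4)&(X<.65)&(Y>-.15)&(Y<.3)&(H>lo)&(H<hi)
    n,l,s,c=cv2.connectedComponentsWithStats(m.astype(np.uint8))
    for k in range(1,n):
        if s[k,4]>150: q=W[l==k];print((lo,hi),s[k],q.mean(0),q.min(0),q.max(0),cv2.minAreaRect(q[:,:2].astype(np.float32)))
```

```text
[0.4269 0.045  0.2762] [ 0.0126 -0.0041  0.0056  0.0001 -0.0017 -0.0025 -0.0047] [ 0.7279  0.0984 -0.9342  2.0267  0.0906  1.059  -1.8212]
(0.003, 0.012) [ 217   24  148  133 4946] [0.5052 0.0726 0.0061] [ 0.4461 -0.0063  0.003 ] [0.5972 0.1747 0.012 ] ((0.5216618776321411, 0.08413205295801163), (0.12987756729125977, 0.19786933064460754), 6.994235038757324)
(0.003, 0.012) [ 195   35   95   53 2441] [0.563  0.1266 0.0061] [0.5288 0.0812 0.0031] [0.586  0.1906 0.012 ] ((0.5526518225669861, 0.1358589231967926), (0.05576759949326515, 0.10429942607879639), 6.7179341316223145)
(0.045, 0.055) [ 430   12   23  112 2097] [ 0.5451 -0.0842  0.0506] [ 0.4877 -0.1008  0.0457] [ 0.5972 -0.0686  0.0541] ((0.5422528982162476, -0.0850156620144844), (0.11011957377195358, 0.020624445751309395), 7.413007736206055)
(0.045, 0.055) [ 283   33   33  109 2181] [0.5259 0.0661 0.0497] [0.4683 0.0498 0.045 ] [0.578  0.0824 0.0533] ((0.5236437320709229, 0.06581437587738037), (0.1097603514790535, 0.02211860567331314), 6.96182918548584)
(0.045, 0.055) [331  41  13 101 181] [0.5209 0.0264 0.0508] [0.4682 0.0184 0.0
[... 741 characters left out ...]
07, 0.056487977504730225), 63.30536651611328)
(0.0685, 0.074) [216  84  25  25 258] [0.5153 0.1379 0.0691] [0.5035 0.1256 0.0685] [0.5268 0.1502 0.0706] ((0.5149075984954834, 0.1377163529396057), (0.023811448365449905, 0.022638235241174698), 28.207975387573242)
(0.084, 0.095) [374  66  31  34 740] [ 0.5262 -0.0221  0.0869] [ 0.5115 -0.0367  0.084 ] [ 0.5415 -0.0075  0.0904] ((0.5259800553321838, -0.02281218022108078), (0.02914080023765564, 0.029179411008954048), 34.54713821411133)
(0.101, 0.111) [193 135  23  23 404] [0.4684 0.1547 0.1041] [0.4574 0.1447 0.101 ] [0.4784 0.1661 0.1071] ((0.46810436248779297, 0.15531522035598755), (0.020986678078770638, 0.02102247066795826), 84.06951904296875)
```

View pics/w1.png

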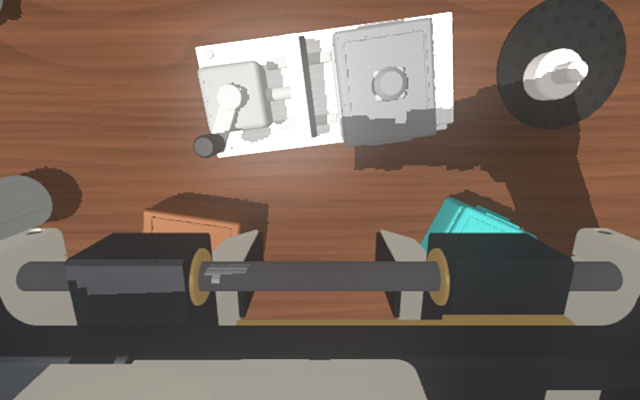

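The wrist picture shows the grip at (207,146) and the hub at (230,97). The jaw is at (303,87), the stud at (390,83) and the cap on its trivet at (556,73). Measured: pivot (0.515, 0.138), grip (0.468, 0.155), and the jaw has about 31.5 mm to travel, so the crank needs roughly 5.6 rad.

>>> drive_tool(
  moves=[
    [[0.041,-0.11,0.06],0.0,0.06],
    [[0.041,-0.11,0.06],0.0,0.06],
    [[0.041,-0.11,0.06],0.0,0.06],
    [[0.041,-0.11,0.06],0.0,0.06],
    [[0.041,-0.11,0.1],0.0,0.06],
    [[0.041,-0.11,0.14],0.0,0.06],
    [[0.041,-0.11,0.16],0.0,0.06],
    [[0.041,-0.11,0.181],0.0,0.06],
    [[0.041,-0.11,0.181],0.0,0.06],
  ],
)

```text
clock: 2.9
tcp_pos: [0.4665, 0.1514, 0.0931]
tcp_rot: [[1.0, -0.006, -0.006], [-0.006, -1.0, -0.003], [-0.006, 0.003, -1.0]]
contact_force: [-0.2, 0.9, 0.7]
width: 0.655
```

>>> drive_tool(
  moves=[
    [[0,0,0],0,0.01],
    [[0,0,0],0,0.01],
    [[0,0,0],0,0.01],
    [[0,0,0],0,0.01],
    [[0,0,0],0,0.01],
    [[0,0,0],0,0.01],
    [[0,0,0],0,0.01],
  ],
  newtons=35,
)

```text
clock: 3.6
tcp_pos: [0.467, 0.1525, 0.0938]
tcp_rot: [[1.0, -0.005, -0.004], [-0.005, -1.0, -0.001], [-0.004, 0.001, -1.0]]
contact_force: [-0.4, 2.6, 4.8]
width: 0.234
```

```bash
cat > arc.py <<'E'
import sys
from h import *
o=manip.get_obs();p=np.array(o['tcp_pos'])[:2];R=np.array(o['tcp_rot'])
C=np.array([.5149,.1378]);v=p-C;a=np.arctan2(v[1],v[0]);r=np.hypot(*v)
print('ang',a,'r',r,'F',o['contact_force'],'w',o['width']*.0918,'z',o['tcp_pos'][2],'t',o['clock'])
step=float(sys.argv[1]);n=int(sys.argv[2])
for i in range(1,n+1):
    t=C+.05*np.array([np.cos(a-step*i),np.sin(a-step*i)])
    s=R.T@np.append(t-p,0);print('[[%.4f, %.4f, 0], 0, 0.01],'%(s[0],s[1]),end=' ')
E
python3 arc.py .18 12
```

```text
ang 2.8432256120218966 r 0.05007430022418428 F [-0.4129  2.5838  4.8301] w 0.02144175958273543 z 0.0937727385968324 t 3.6
[[0.0034, -0.0083, 0], 0, 0.01], [[0.0082, -0.0159, 0], 0, 0.01], [[0.0143, -0.0225, 0], 0, 0.01], [[0.0215, -0.0279, 0], 0, 0.01], [[0.0295, -0.0320, 0], 0, 0.01], [[0.0381, -0.0345, 0], 0, 0.01], [[0.0471, -0.0355, 0], 0, 0.01], [[0.0560, -0.0349, 0], 0, 0.01], [[0.0647, -0.0326, 0], 0, 0.01], [[0.0729, -0.0288, 0], 0, 0.01], [[0.0802, -0.0237, 0], 0, 0.01], [[0.0866, -0.0173, 0], 0, 0.01],
```

>>> drive_tool(
  moves=[
    [[0.0034,-0.0083,0],0,0.01],
    [[0.0082,-0.0159,0],0,0.01],
    [[0.0143,-0.0225,0],0,0.01],
    [[0.0215,-0.0279,0],0,0.01],
    [[0.0295,-0.032,0],0,0.01],
    [[0.0381,-0.0345,0],0,0.01],
    [[0.0471,-0.0355,0],0,0.01],
    [[0.056,-0.0349,0],0,0.01],
    [[0.0647,-0.0326,0],0,0.01],
    [[0.0729,-0.0288,0],0,0.01],
    [[0.0802,-0.0237,0],0,0.01],
    [[0.0866,-0.0173,0],0,0.01],
  ],
)

```text
clock: 4.8
tcp_pos: [0.5528, 0.1698, 0.0937]
tcp_rot: [[1.0, -0.004, -0.006], [-0.004, -1.0, -0.002], [-0.006, 0.002, -1.0]]
contact_force: [-3.9, 0.7, 8.1]
width: 0.229
```

```bash
python3 arc.py .18 12
```

```text
ang 0.701104054194928 r 0.0495741043360555 F [-3.8863  0.7207  8.0708] w 0.021015756372014294 z 0.09366752282964301 t 4.8
[[0.0055, 0.0071, 0], 0, 0.01], [[0.0093, 0.0152, 0], 0, 0.01], [[0.0116, 0.0239, 0], 0, 0.01], [[0.0122, 0.0329, 0], 0, 0.01], [[0.0113, 0.0418, 0], 0, 0.01], [[0.0088, 0.0504, 0], 0, 0.01], [[0.0047, 0.0585, 0], 0, 0.01], [[-0.0007, 0.0657, 0], 0, 0.01], [[-0.0073, 0.0718, 0], 0, 0.01], [[-0.0148, 0.0766, 0], 0, 0.01], [[-0.0232, 0.0800, 0], 0, 0.01], [[-0.0320, 0.0818, 0], 0, 0.01],
```

>>> drive_tool(
  moves=[
    [[0.0055,0.0071,-0.001],0,0.01],
    [[0.0093,0.0152,-0.001],0,0.01],
    [[0.0116,0.0239,-0.001],0,0.01],
    [[0.0122,0.0329,-0.001],0,0.01],
    [[0.0113,0.0418,-0.001],0,0.01],
    [[0.0088,0.0504,-0.001],0,0.01],
    [[0.0047,0.0585,-0.001],0,0.01],
    [[-0.0007,0.0657,-0.001],0,0.01],
    [[-0.0073,0.0718,-0.001],0,0.01],
    [[-0.0148,0.0766,-0.001],0,0.01],
    [[-0.0232,0.08,-0.001],0,0.01],
    [[-0.032,0.0818,-0.001],0,0.01],
  ],
)

```text
clock: 6.0
tcp_pos: [0.5193, 0.0874, 0.0945]
tcp_rot: [[1.0, -0.004, -0.007], [-0.004, -1.0, -0.002], [-0.007, 0.002, -1.0]]
contact_force: [3.1, 4.3, -20.4]
width: 0.232
```

```bash
python3 arc.py .15 9
```

```text
ang -1.482885211629478 r 0.05058049384067415 F [  3.1419   4.3089 -20.3868] w 0.021296062023246586 z 0.09447349006298994 t 6.0
[[-0.0075, -0.0004, 0], 0, 0.01], [[-0.0150, -0.0014, 0], 0, 0.01], [[-0.0222, -0.0035, 0], 0, 0.01], [[-0.0290, -0.0067, 0], 0, 0.01], [[-0.0352, -0.0108, 0], 0, 0.01], [[-0.0408, -0.0158, 0], 0, 0.01], [[-0.0456, -0.0216, 0], 0, 0.01], [[-0.0494, -0.0280, 0], 0, 0.01], [[-0.0522, -0.0350, 0], 0, 0.01],
```

>>> drive_tool(
  moves=[
    [[-0.0075,-0.0004,0.0007],0,0.01],
    [[-0.015,-0.0014,0.0007],0,0.01],
    [[-0.0222,-0.0035,0.0007],0,0.01],
    [[-0.029,-0.0067,0.0007],0,0.01],
    [[-0.0352,-0.0108,0.0007],0,0.01],
    [[-0.0408,-0.0158,0.0007],0,0.01],
  ],
)

```text
clock: 6.6
tcp_pos: [0.4783, 0.1029, 0.0942]
tcp_rot: [[1.0, -0.005, -0.007], [-0.005, -1.0, -0.004], [-0.007, 0.004, -1.0]]
contact_force: [3.7, -1.6, -10.9]
width: 0.231
```

```bash
python3 arc.py .1 6
```

```text
ang -2.380481511245952 r 0.050549050328860416 F [  3.6825  -1.587  -10.8703] w 0.02118239505185739 z 0.0942065519714886 t 6.6
[[-0.0029, -0.0042, 0], 0, 0.01], [[-0.0058, -0.0082, 0], 0, 0.01], [[-0.0082, -0.0126, 0], 0, 0.01], [[-0.0103, -0.0172, 0], 0, 0.01], [[-0.0118, -0.0219, 0], 0, 0.01], [[-0.0129, -0.0268, 0], 0, 0.01],
```

>>> drive_tool(
  moves=[
    [[-0.0029,-0.0042,0.0003],0,0.01],
    [[-0.0058,-0.0082,0.0003],0,0.01],
    [[-0.0082,-0.0126,0.0003],0,0.01],
    [[-0.0082,-0.0126,0.0003],0,0.01],
  ],
)

```text
clock: 7.0
tcp_pos: [0.4694, 0.1162, 0.094]
tcp_rot: [[1.0, -0.004, -0.008], [-0.004, -1.0, -0.004], [-0.008, 0.004, -1.0]]
contact_force: [-1.1, -1.9, -4.8]
width: 0.233
```

```bash
python3 arc.py .05 6
```

```text
ang -2.6977678327606927 r 0.050390090614964245 F [-1.0933 -1.8818 -4.8244] w 0.02142145720879124 z 0.09403397558577957 t 7.0
[[-0.0007, -0.0024, 0], 0, 0.01], [[-0.0016, -0.0048, 0], 0, 0.01], [[-0.0024, -0.0071, 0], 0, 0.01], [[-0.0031, -0.0096, 0], 0, 0.01], [[-0.0036, -0.0120, 0], 0, 0.01], [[-0.0040, -0.0145, 0], 0, 0.01],
```

>>> drive_tool(
  moves=[
    [[-0.0016,-0.0048,0],0,0.01],
    [[-0.0024,-0.0071,0],0,0.01],
  ],
)

```text
clock: 7.2
tcp_pos: [0.4668, 0.1229, 0.0941]
tcp_rot: [[1.0, -0.004, -0.008], [-0.004, -1.0, -0.005], [-0.008, 0.005, -1.0]]
contact_force: [1.5, -5.4, -4.0]
width: 0.234
```

```bash
python3 arc.py .05 6
python3 - <<'E'
from h import *
p,d=save('side','s1'); cv2.imwrite('pics/s1c.png',cv2.resize(p[130:280,220:420],None,fx=4,fy=4))
p,d=save('top','t1'); cv2.imwrite('pics/t1c.png',cv2.resize(p[165:250,255:455],None,fx=4,fy=4))
E
```

```text
ang -2.8409004975863095 r 0.05032057560183976 F [ 1.5495 -5.4149 -4.0325] w 0.02146031924348191 z 0.09405385359409305 t 7.2
[[-0.0004, -0.0025, 0], 0, 0.01], [[-0.0010, -0.0049, 0], 0, 0.01], [[-0.0014, -0.0074, 0], 0, 0.01], [[-0.0017, -0.0099, 0], 0, 0.01], [[-0.0019, -0.0124, 0], 0, 0.01], [[-0.0020, -0.0149, 0], 0, 0.01],
```

View pics/s1c.png

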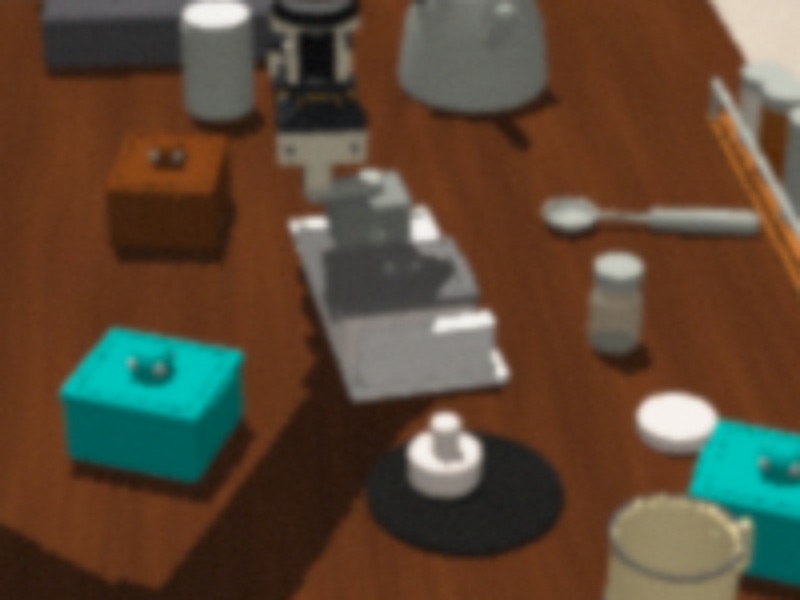

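View pics/t1c.png

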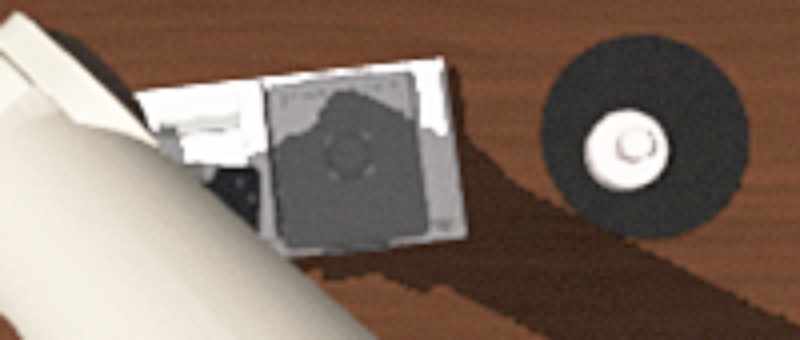

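>>> drive_tool(
  moves=[
    [[-0.0004,-0.0025,0],0,0.01],
    [[-0.001,-0.0049,0],0,0.01],
    [[-0.001,-0.0049,0],0,0.01],
  ],
)

```text
clock: 7.6
tcp_pos: [0.4658, 0.1273, 0.094]
tcp_rot: [[1.0, -0.004, -0.009], [-0.004, -1.0, -0.006], [-0.009, 0.006, -1.0]]
contact_force: [1.3, -6.2, -3.4]
width: 0.236
```

```bash
python3 arc.py .05 3
```

```text
ang -2.9305934730280336 r 0.05026178095882191 F [ 1.2629 -6.19   -3.4176] w 0.021623217201069023 z 0.0940414917493617 t 7.6
[[-0.0002, -0.0025, 0], 0, 0.01], [[-0.0006, -0.0050, 0], 0, 0.01], [[-0.0008, -0.0075, 0], 0, 0.01],
```

>>> drive_tool(
  moves=[
    [[0,0,0],0,0.05],
    [[0,0,0],0,0.05],
    [[0,0,0],0,0.05],
    [[0,0,0],0,0.05],
    [[0,0,-0.05],0,0.05],
    [[0,0,-0.1],0,0.05],
    [[0,0,-0.15],0,0.05],
    [[0.0,0.1,-0.18],0,0.05],
    [[-0.02,0.2,-0.18],0,0.05],
    [[-0.02,0.23,-0.18],0,0.05],
    [[-0.02,0.23,-0.18],0,0.05],
    [[-0.02,0.23,-0.18],0,0.05],
  ],
)

```text
clock: 8.8
tcp_pos: [0.4457, -0.105, 0.2761]
tcp_rot: [[1.0, -0.007, -0.008], [-0.007, -1.0, -0.008], [-0.008, 0.008, -1.0]]
contact_force: [0.4, -0.1, -0.5]
width: 0.545
```

>>> drive_tool(
  moves=[
    [[0,0,0],0,0.05],
    [[0,0,0],0,0.05],
  ],
)

```text
clock: 9.0
tcp_pos: [0.4456, -0.1056, 0.2762]
tcp_rot: [[1.0, -0.01, -0.008], [-0.01, -1.0, -0.007], [-0.008, 0.008, -1.0]]
contact_force: [-0.2, -0.6, -0.6]
width: 0.544
```

```bash
cat > look.py <<'E'
import sys
from h import *
tag=sys.argv[1]
o=manip.get_obs();print(o['tcp_pos'],o['qd'])
T=wristT(o);p,d=save('wrist',tag);np.save(f'pics/{tag}_T.npy',T)
W=cloud('wrist',d,T);X,Y,H=W[...,0],W[...,1],W[...,2]
print('clock',o['clock'])
for lo,hi in [(.003,.010),(.025,.034),(.045,.055),(.064,.0685),(.0685,.074),(.086,.092),(.101,.111)]:
    m=(X>.4)&(X<.65)&(Y>-.32)&(Y<.3)&(H>lo)&(H<hi)
    n,l,s,c=cv2.connectedComponentsWithStats(m.astype(np.uint8))
    for k in range(1,n):
        if s[k,4]>150: q=W[l==k];r=cv2.minAreaRect(q[:,:2].astype(np.float32));print((lo,hi),s[k],q.mean(0),(q.min(0)+q.max(0))/2,np.array(r[0]),np.array(r[1]),r[2])
E
python3 look.py w2
```

```text
[ 0.4456 -0.1056  0.2762] [-0.0352  0.002  -0.0371  0.0076 -0.0087  0.     -0.008 ]
clock 9.0
(0.003, 0.01) [ 368    9  125  133 8797] [ 0.5598 -0.2437  0.004 ] [ 0.5545 -0.2412  0.0063] [ 0.5543 -0.2415] [0.1474 0.1482] 16.32658576965332
(0.003, 0.01) [ 297   30   26  116 1048] [ 0.5409 -0.0989  0.0056] [ 0.5424 -0.0957  0.0064] [ 0.5419 -0.099 ] [0.0311 0.1312] 86.95001220703125
(0.003, 0.01) [183  33 100  17 273] [ 0.5964 -0.0134  0.0055] [ 0.5967 -0.0081  0.0054] [ 0.5907 -0.0085] [0.0151 0.1153] 6.8124189376831055
(0.003, 0.01) [  65   50  141  121 5755] [0.5239 0.1061 0.0056] [0.5178 0.1134 0.0065] [0.5178 0.1134] [0.1302 0.1383] 7.192867279052734
(0.025, 0.034) [ 398   64   47   50 1366] [ 0.5409 -0.2221  0.0276] [ 0.5412 -0.2245  0.0294] [ 0.5407 -0.2245] [0.0528 0.0529] 44.857215881347656
(0.025, 0.034) [120  81  44  63 490] [0.5198 0.0957 0.0309] [0.5179 0.0928 0.0295] [0.5195 0.0913] [0.0689 0.0376] 5.129447937011719
(0.045, 0.055) [ 281   31   33  115 2210] [ 0.5436 -0.0843  0.0506] [ 0.5394 -0.0848  0.0504] [ 0.5396 -0.0847] [0.1145 0.0216] 6.966779708862305
(0.045, 0.05
[... 532 characters left out ...]
272361755371
(0.064, 0.0685) [ 69 103  42  60 663] [0.501  0.1332 0.0661] [0.4976 0.1341 0.0662] [0.4965 0.135 ] [0.0626 0.0256] 7.778975486755371
(0.0685, 0.074) [199  47  74  15 180] [ 0.5724 -0.0248  0.0692] [ 0.5725 -0.0257  0.0698] [ 0.5726 -0.0257] [0.0082 0.0729] 3.9147818088531494
(0.0685, 0.074) [ 69 104  24  25 234] [0.5145 0.1375 0.0692] [0.5149 0.1374 0.0698] [0.5143 0.1375] [0.0237 0.022 ] 62.168941497802734
(0.086, 0.092) [223  89  27  29 546] [ 0.5262 -0.0272  0.0875] [ 0.5258 -0.027   0.0879] [ 0.5261 -0.0272] [0.0252 0.025 ] 63.562705993652344
(0.101, 0.111) [ 66 158  24  22 390] [0.4662 0.1261 0.104 ] [0.4661 0.1274 0.1037] [0.4663 0.1267] [0.0211 0.0205] 37.232566833496094
```

View pics/w2.png

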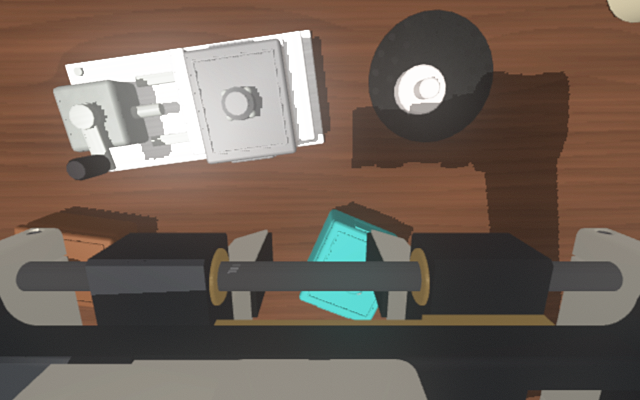

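Here the box is square to the clamp with both jaws on it: stud at (237,103), jaw at (195,100), cap knob at (428,88). Now I'll pick up the cap.

Run:
```python
from h import *
go((.541,-.2243,.12),(.541,-.2243,.056),yaw=0.0)
```

```text
shift [0.0972 0.1183 0.1563]
shift [0.0977 0.1179 0.2203]
tcp [ 0.4458 -0.1042  0.2762] yaw -0.0070966234318829355 F [ 0.0529 -0.2997  0.9617] w 0.5464050789111911 t 9.05
turn -0.0070966234318829355
```

>>> drive_tool(
  moves=[
    [[0.097,0.118,0.08],-0.007,0.05],
    [[0.097,0.118,0.1],-0.007,0.05],
    [[0.097,0.118,0.13],-0.007,0.05],
    [[0.097,0.118,0.156],-0.007,0.05],
    [[0.097,0.118,0.156],-0.007,0.05],
    [[0.097,0.118,0.156],-0.007,0.05],
    [[0.097,0.118,0.156],-0.007,0.05],
  ],
)

```text
clock: 9.75
tcp_pos: [0.5415, -0.2211, 0.1206]
tcp_rot: [[1.0, 0.003, -0.008], [0.003, -1.0, -0.005], [-0.008, 0.005, -1.0]]
contact_force: [-0.3, 0.2, 0.2]
width: 0.547
```

Run:
```python
from h import *
go((.541,-.2243,.056),yaw=0.0)
o=manip.get_obs();T=wristT(o);p,d=save('wrist','w3');W=cloud('wrist',d,T)
X,Y,H=W[...,0],W[...,1],W[...,2]
for lo,hi in[(.003,.009),(.026,.034),(.05,.06)]:
    m=(np.hypot(X-.541,Y+.224)<(.04 if lo>.01 else .09))&(H>lo)&(H<hi); q=W[m]; print(lo,len(q),q.mean(0),(q.min(0)+q.max(0))/2,q.max(0)-q.min(0))
```

```text
shift [-0.      0.0028  0.0646]
tcp [ 0.5415 -0.2211  0.1206] yaw 0.002971692865523863 F [-0.3024  0.2238  0.2433] w 0.5467276711317592 t 9.75
turn 0.002971692865523863
0.003 16629 [ 0.5667 -0.2414  0.0039] [ 0.5592 -0.2409  0.0059] [0.1387 0.1459 0.0059]
0.026 2697 [ 0.5444 -0.2248  0.0276] [ 0.5411 -0.2249  0.03  ] [0.0528 0.0525 0.008 ]
0.05 805 [ 0.5416 -0.2249  0.0532] [ 0.5407 -0.225   0.053 ] [0.0219 0.0216 0.0059]
```

View pics/w3.png

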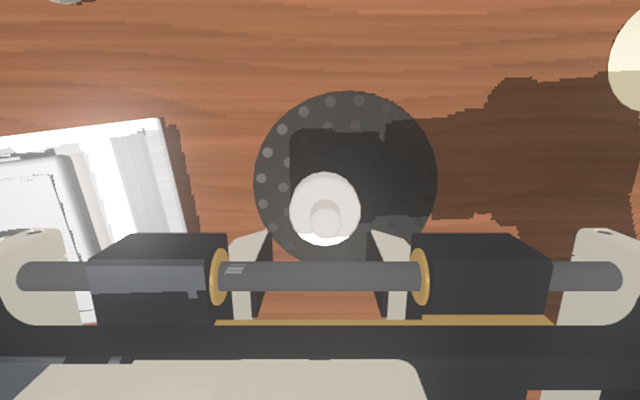

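The knob sits at (325,220), between the finger pads. Cap centre measures (0.541, -0.2249).

>>> drive_tool(
  moves=[
    [[0,0.0035,0.02],0.003,0.05],
    [[0,0.0035,0.04],0.003,0.05],
    [[0,0.0035,0.055],0.003,0.05],
    [[0,0.0035,0.065],0.003,0.05],
    [[0,0.0035,0.065],0.003,0.05],
    [[0,0.0035,0.065],0.003,0.05],
  ],
)

```text
clock: 10.4
tcp_pos: [0.5421, -0.2252, 0.0574]
tcp_rot: [[1.0, 0.001, -0.005], [0.0, -1.0, -0.006], [-0.005, 0.006, -1.0]]
contact_force: [-0.3, 0.3, 0.2]
width: 0.544
```

>>> drive_tool(
  moves=[
    [[0,0,0],0,0.01],
    [[0,0,0],0,0.01],
    [[0,0,0],0,0.01],
    [[0,0,0],0,0.01],
    [[0,0,0],0,0.01],
    [[0,0,0],0,0.01],
  ],
  newtons=20,
)

```text
clock: 11.0
tcp_pos: [0.5422, -0.2253, 0.0576]
tcp_rot: [[1.0, 0.0, -0.005], [0.0, -1.0, -0.007], [-0.005, 0.007, -1.0]]
contact_force: [-0.0, -0.9, 2.8]
width: 0.234
```

>>> drive_tool(
  moves=[
    [[0,0,0],0,0.04],
    [[0,0,0],0,0.04],
    [[0,0,0.003],0,0.04],
    [[0,0,0.005],0,0.04],
    [[0,0,0.0065],0,0.04],
    [[0,0,0.0065],0,0.04],
    [[0,0,0.0065],0,0.04],
  ],
)

```text
clock: 11.7
tcp_pos: [0.5423, -0.2254, 0.0523]
tcp_rot: [[1.0, 0.0, -0.005], [0.0, -1.0, -0.008], [-0.005, 0.008, -1.0]]
contact_force: [-3.8, 0.7, 12.6]
width: 0.438
```

>>> drive_tool(
  moves=[
    [[0,0,0],0,0.01],
    [[0,0,0],0,0.01],
    [[0,0,0],0,0.01],
    [[0,0,0],0,0.01],
    [[0,0,0],0,0.01],
  ],
  newtons=20,
)

```text
clock: 12.2
tcp_pos: [0.5427, -0.2252, 0.0525]
tcp_rot: [[1.0, 0.001, -0.004], [0.001, -1.0, -0.007], [-0.004, 0.007, -1.0]]
contact_force: [0.7, 0.3, 4.5]
width: 0.234
```

>>> drive_tool(
  moves=[
    [[0,0,-0.05],0,0.01],
    [[0,0,-0.09],0,0.01],
    [[-0.003,-0.02,-0.12],0,0.01],
    [[-0.006,-0.06,-0.12],0,0.01],
    [[-0.009,-0.1,-0.12],0,0.01],
    [[-0.012,-0.14,-0.12],0,0.01],
    [[-0.0152,-0.18,-0.12],0,0.01],
    [[-0.0152,-0.198,-0.12],0,0.01],
    [[-0.0152,-0.198,-0.12],0,0.01],
    [[-0.0152,-0.198,-0.12],0,0.01],
    [[-0.0152,-0.198,-0.12],0,0.01],
  ],
)

```text
clock: 13.3
tcp_pos: [0.5278, -0.0284, 0.1706]
tcp_rot: [[1.0, -0.002, -0.005], [-0.002, -1.0, -0.008], [-0.005, 0.008, -1.0]]
contact_force: [-0.3, 0.9, 0.3]
width: 0.238
```

Run:
```python
from h import *
go((.5275,-.0271,.165),(.5275,-.0271,.140),yaw=0.0)
o=manip.get_obs();T=wristT(o);p,d=save('wrist','w4');W=cloud('wrist',d,T)
p2,d2=save('side','s4');cv2.imwrite('pics/s4c.png',cv2.resize(p2[100:250,220:420],None,fx=4,fy=4))
X,Y,H=W[...,0],W[...,1],W[...,2]
zr=o['tcp_pos'][2]-.0465
m=(np.hypot(X-.526,Y+.027)<.045)&(abs(H-zr-.024)<.003);q=W[m]
print(zr,len(q))
if len(q): 
    print(q.mean(0),q.min(0),q.max(0))
    r=cv2.minEnclosingCircle(q[:,:2].astype(np.float32));print(r)
```

```text
shift [-0.0002 -0.0014  0.0056]
shift [-0.0001 -0.0016  0.0306]
tcp [ 0.5278 -0.0284  0.1706] yaw -0.0018972659823292947 F [-0.2597  0.8802  0.2839] w 0.2375727020112188 t 13.3
turn -0.0018972659823292947
0.12408180970296807 1833
[ 0.5412 -0.0283  0.1463] [ 0.5011 -0.0503  0.1451] [ 0.552  -0.0053  0.1511]
((0.5265437364578247, -0.028036221861839294), 0.026545586064457893)
```

View pics/w4.png

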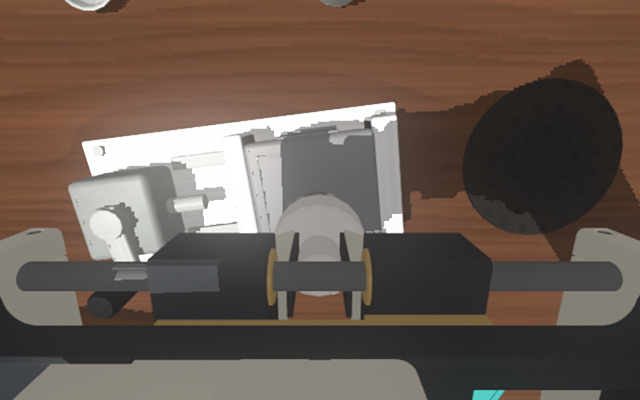

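View pics/s4c.png

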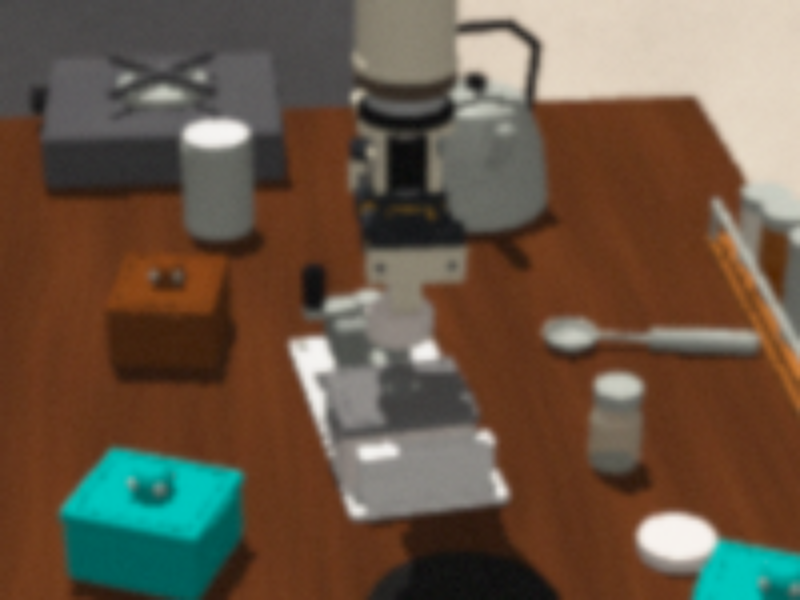

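The cap is in the fingers at (320,230) in the wrist view, over the box. It measures (0.5265, -0.028) against the stud at (0.526, -0.027). I'll lower it over the stud's taper.

>>> drive_tool(
  moves=[
    [[-0.0005,-0.0013,0.01],0,0.01],
    [[-0.0005,-0.0013,0.02],0,0.01],
    [[-0.0005,-0.0013,0.03],0,0.01],
    [[-0.0005,-0.0013,0.035],0,0.01],
    [[-0.0005,-0.0013,0.035],0,0.01],
    [[-0.0005,-0.0013,0.035],0,0.01],
  ],
)

```text
clock: 14.0
tcp_pos: [0.5272, -0.027, 0.1356]
tcp_rot: [[1.0, -0.002, -0.005], [-0.002, -1.0, -0.008], [-0.005, 0.008, -1.0]]
contact_force: [0.5, -0.8, 0.4]
width: 0.232
```

Run:
```python
from h import *
go((.5275,-.0271,.130),yaw=0.0)
```

```text
shift [0.0003 0.0001 0.0056]
tcp [ 0.5272 -0.027   0.1356] yaw -0.0019107607072025555 F [ 0.5338 -0.7599  0.3854] w 0.2319274917586012 t 14.0
turn -0.0019107607072025555
```

>>> drive_tool(
  moves=[
    [[0,0,0.003],0,0.01],
    [[0,0,0.006],0,0.01],
    [[0,0,0.008],0,0.01],
    [[0,0,0.008],0,0.01],
  ],
  newtons=25,
)

```text
clock: 14.4
tcp_pos: [0.5275, -0.0272, 0.1276]
tcp_rot: [[1.0, -0.002, -0.005], [-0.002, -1.0, -0.008], [-0.005, 0.008, -1.0]]
contact_force: [1.3, -0.2, -0.6]
width: 0.236
```

Run:
```python
from h import *
go((.5275,-.0271,.118),yaw=0.0)
```

```text
shift [ 0.0001 -0.0001  0.0096]
tcp [ 0.5275 -0.0272  0.1276] yaw -0.001968042623123739 F [ 1.3425 -0.2258 -0.5855] w 0.23571884542226537 t 14.4
turn -0.001968042623123739
```

>>> drive_tool(
  moves=[
    [[0,0,0.001],0,0.01],
    [[0,0,0.002],0,0.01],
    [[0,0,0.003],0,0.01],
    [[0,0,0.004],0,0.01],
    [[0,0,0.004],0,0.01],
  ],
)

```text
clock: 14.9
tcp_pos: [0.5281, -0.0272, 0.1241]
tcp_rot: [[1.0, -0.002, -0.003], [-0.002, -1.0, -0.008], [-0.003, 0.008, -1.0]]
contact_force: [0.9, -0.6, 2.8]
width: 0.235
```

>>> drive_tool(
  moves=[
    [[0,0,0.001],0,0.01],
    [[0,0,0.002],0,0.01],
    [[0,0,0.003],0,0.01],
    [[0,0,0.003],0,0.01],
  ],
)

```text
clock: 15.3
tcp_pos: [0.5274, -0.0274, 0.1201]
tcp_rot: [[1.0, -0.002, -0.005], [-0.002, -1.0, -0.008], [-0.005, 0.008, -1.0]]
contact_force: [2.2, -0.3, -7.8]
width: 0.234
```

>>> drive_tool(
  moves=[
    [[0,0,0.001],0,0.01],
    [[0,0,0.002],0,0.01],
    [[0,0,0.002],0,0.01],
  ],
)

```text
clock: 15.6
tcp_pos: [0.5273, -0.0272, 0.1181]
tcp_rot: [[1.0, -0.002, -0.005], [-0.002, -1.0, -0.008], [-0.005, 0.008, -1.0]]
contact_force: [0.4, 0.6, -0.7]
width: 0.233
```

>>> drive_tool(
  moves=[
    [[0,0,0.0005],0,0.01],
    [[0,0,0.0005],0,0.01],
  ],
)

```text
clock: 15.8
tcp_pos: [0.5274, -0.0272, 0.1179]
tcp_rot: [[1.0, -0.002, -0.005], [-0.002, -1.0, -0.008], [-0.005, 0.008, -1.0]]
contact_force: [-1.6, -0.8, 2.8]
width: 0.236
```

>>> drive_tool(
  moves=[
    [[0,0,0.001],0,0.01],
    [[0,0,0.001],0,0.01],
    [[0,0,0.001],0,0.01],
  ],
)

```text
clock: 16.1
tcp_pos: [0.5274, -0.0272, 0.1179]
tcp_rot: [[1.0, -0.002, -0.005], [-0.002, -1.0, -0.009], [-0.005, 0.009, -1.0]]
contact_force: [-4.2, -1.0, 10.0]
width: 0.231
```

>>> drive_tool(
  moves=[
    [[0,0,0.0013],0,0.01],
    [[0,0,0.0013],0,0.01],
    [[0,0,0.0013],0,0.01],
    [[0,0,0.0013],0,0.01],
  ],
)

```text
clock: 16.5
tcp_pos: [0.5274, -0.0272, 0.1178]
tcp_rot: [[1.0, -0.002, -0.005], [-0.002, -1.0, -0.01], [-0.005, 0.01, -1.0]]
contact_force: [-4.8, -0.4, 14.1]
width: 0.23
```

Run:
```python
from h import *
go((.5275,-.0271,.118),yaw=0.0)
o=manip.get_obs();T=wristT(o);p,d=save('wrist','w5');W=cloud('wrist',d,T)
print(manip.get_obs()['contact_force'])
p2,d2=save('side','s5');cv2.imwrite('pics/s5c.png',cv2.resize(p2[100:250,220:420],None,fx=4,fy=4))
print(manip.get_obs()['contact_force'])
X,Y,H=W[...,0],W[...,1],W[...,2]
m=(np.hypot(X-.526,Y+.027)<.03)&(abs(H-.0955)<.003);q=W[m];print(len(q),q.mean(0),cv2.minEnclosingCircle(q[:,:2].astype(np.float32)))
m=(np.hypot(X-.526,Y+.027)>.035)&(np.hypot(X-.526,Y+.027)<.06)&(abs(H-.069)<.004);q=W[m];print('lid',np.median(q,0))
m=(abs(H-.05)<.004)&(X>.45)&(X<.62)&(Y>0.02)&(Y<.06)
q=W[m];print('jaw',len(q),cv2.minAreaRect(q[:,:2].astype(np.float32)))
```

```text
shift [ 0.0001 -0.0001 -0.0002]
tcp [ 0.5274 -0.0272  0.1178] yaw -0.0016770406638199652 F [-4.7748 -0.3593 14.1096] w 0.22956277533648517 t 16.5
turn -0.0016770406638199652
[-4.5093 -0.2457 13.5415]
[-4.227  -1.5517 12.9432]
1686 [ 0.5406 -0.0271  0.0937] ((0.5261943340301514, -0.02693933993577957), 0.026124967262148857)
lid [ 0.561  -0.0249  0.0677]
jaw 2275 ((0.551414966583252, 0.037435926496982574), (0.06192821264266968, 0.019002249464392662), 3.3923425674438477)
```

View pics/w5.png

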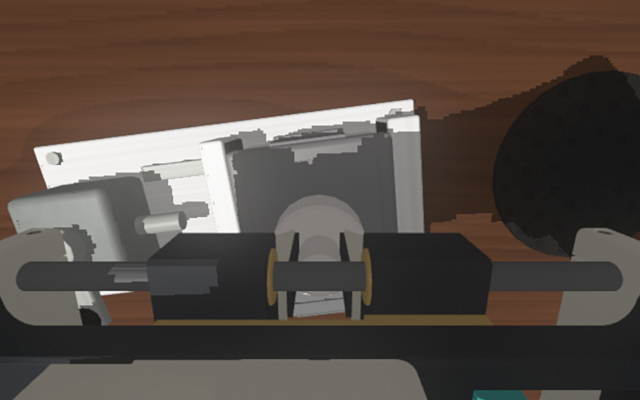

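View pics/s5c.png

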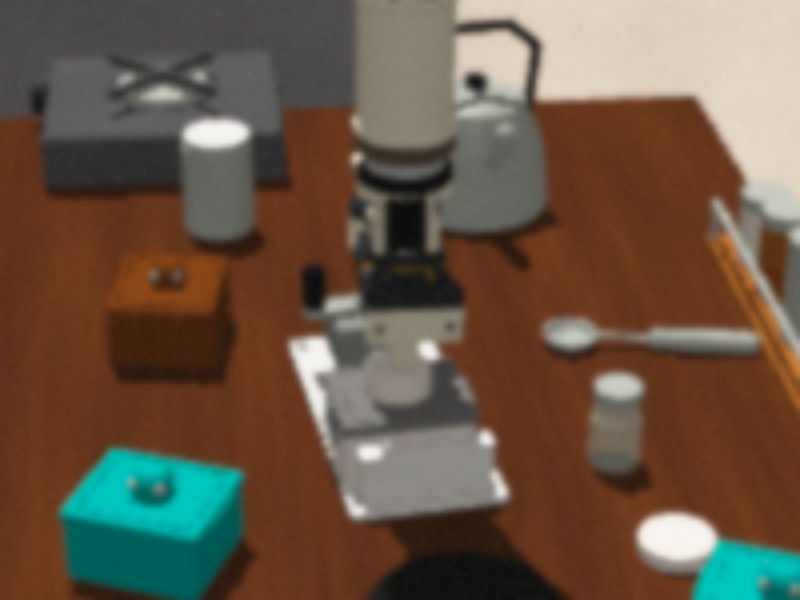

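>>> drive_tool(
  moves=[
    [[0,0,0.0012],0,0.01],
    [[0,0,0.0012],0,0.01],
    [[0,0,0.0012],0,0.01],
    [[0,0,0.0012],0,0.01],
    [[0,0,0.0012],0,0.01],
    [[0,0,0.0012],0,0.01],
    [[0,0,0.0012],0,0.01],
    [[0,0,0.0012],0,0.01],
  ],
)

```text
clock: 17.4
tcp_pos: [0.5274, -0.0271, 0.1178]
tcp_rot: [[1.0, -0.002, -0.005], [-0.002, -1.0, -0.011], [-0.005, 0.011, -1.0]]
contact_force: [-4.6, -2.1, 13.1]
width: 0.232
```

Run:
```python
from h import *
for i in range(4):
    manip.read_camera('top'); print(manip.get_obs()['contact_force'])
print(manip.sign_off())
```

```text
[-5.2476 -0.0212 12.0738]
[-4.73   -0.3678 13.7213]
[-4.8489 -1.0399 11.9396]
[-4.4882 -0.7732 13.1626]
the job is handed in; nothing more can be done
None
```

The box is clamped and the cap is snapped home on the stud. I handed the job in at about 17.6 s with the fingers still pressing it down. Sign-off gave no verdict, so this rests on my own measurements.

- **Clamp:** I led the crank clockwise about 5.77 rad until it resisted with about 6 N. The jaw covered its 31.5 mm gap with an estimated 3 mm of rubber squeeze. The box sat square to the clamp between both jaws. I could not read the clamping force directly.
- **Cap fit:** My first grip on the cap's knob was about 5 mm too high, so I re-gripped with the fingertips on the disc. It went on without side load and came to a hard stop at the expected height. The rim measured about 2 mm above the lid (nominal 1.5 mm) and within about 0.5 mm of the stud's axis.
- **Pressing force:** It stayed steady at 12–14 N, a little above the 10 N asked for, with about 5 N of sideways load along x.
- **Bystanders:** The last side picture shows the kettle, tin, salt jar, jar lid and spoon where they stood. The mugs were outside that crop, and I did not measure their positions at the end.

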